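# Nest the sample cups under their dust lid

### The arm

A 7-joint arm with a two-finger parallel gripper is mounted at the origin on a cart in front of the work surface, level with it; the furniture and walls round the work are solid. World frame = base frame: x ahead of the robot, y to its left, z up, the work surface at z = 0. Lengths are in m, angles in rad, forces in N, time in s.
With the tool pointing down it reaches from about 0.425 to 0.95 m from the base axis. Payload 4.7 kg.
Tool frame: the origin (TCP) lies on the mounting face of the last link; the fingertips stand 182 mm ahead of it and the grasp point (between the pads) lies 164 mm ahead of it; z points along the fingers, y is the line along which they close (so a half turn about z gives the same grasp; the last joint's range is limited). The gripper opens to 87 mm and grips with 3 to 60 N. Pads are 19 mm wide; open, the fingers measure 117 mm over their backs; the gripper's body (75 mm by 190 mm) begins 51 mm behind the grasp point.
Start: joints at [1.182, 0.469, -0.049, 1.532, 0.024, 1.141, -0.082], TCP at [0.238, -0.632, 0.405] pointing down, gripper open.
Joint ranges: [-2.59, 2.59], [-0.33, 1.99], [-1.39, 1.29], [0.1, 2.45], [-1.04, 4.18], [0.21, 1.99], [-2.66, 2.66]. Speed limits (rad/s): [2.57, 2.57, 3.14, 3.14, 3.14, 3.14, 3.14].

### API

Orientations are given as [roll, pitch, yaw] about the fixed x, y, z axes, in that order (R = Rz(yaw) Ry(pitch) Rx(roll)).
In Python, from station import manip, optics gives the robot as it stands.
- The arm moves only by the tool step_arm, never from a script. Its argument "moves" is a list of rows, each an object with "grip": the closure, from 0 (fully open) to 1 (shut); "slide": the shift along the tool's x, y, z in mm, a list of three; "spin": the turn about the tool's z in degrees. A call has 1 to 8 rows; each row shifts and turns the commanded pose from where the row before left it, along the tool's axes as they then stand; what a row does not reach is not made up. A row lasts 1/12 s, in which the tool goes at most 41.7 mm and 7.16 degrees, less where a joint would pass 70% of its speed; a pose out of reach is approached as far as the arm can. A call with a gripper value outside its range is refused whole. The fingers move at their own pace and stop on an object; the grip force is fixed at half the most. Time passes only in rows, so rows that do not move let the fingers close. It gives the time, the measured TCP pose, the force, the opening and the grip force at its end, in the units of the state.
- manip.get_obs(): the state, without advancing time (a new reading comes with each control period).
- optics.snapshot(name): name is "scene" or "top" or "wrist"; returns a dict with "color" (384x512x3 uint8, red, green, blue), "vertical_fov" (degrees; the focal length in pixels is half the picture's height over the tangent of half this angle, whatever the lens; pixels are square), "cx", "cy" (the principal point, pixels), "R" (3x3) and "t" (3): a world point X has camera coordinates R X + t. Camera axes: x right, y down, z forward; pixel columns grow to the right and rows downward; lengths in m; the calibration is good to about 2 mm. A picture is of the moment at which its call begins. There is no depth.
- manip.job_done(): hands the job in; it is judged then, once.
Trained networks look in a picture, given as the dict that the camera call returned (one of the last four; its "shot" number tells which), for a name from the list of things; names that differ only in an ending like _2 or _b are one class to them, and where a whole thing is asked for, a point or a joint stands for the part that bears it (a point fixed in the world has none). Each returns a list of dicts, best first, with "p" (0 to 1); they miss things now and then, are a little off and sometimes report something else, mostly with a low value. They report only what shows in the picture. A call takes as long as a camera call. They do not tell look-alikes from the thing itself.
- optics.recognise(picture, label): "point" ([row, column] in pixels, amid what is visible of it).
- optics.landmark_of(picture, label): "point" ([row, column] in pixels: a listed point, or the origin of a listed thing).
The state is a dict: "t": time; "q": joint angles; "joint_vel": joint speeds; "tau": joint torques, N m; "tool_pos": TCP position; "ee_rot": TCP orientation; "ft_force": force on the tool from outside, world axes, zero at the start; "wrist_torque": the same for the moment, N m; "grip_width": opening from 0.0 (shut) to 1.0 (fully open); "grip_force": force on a finger pad.
Only numpy, scipy, OpenCV 4.12 (cv2) and the standard library are available. Lean on these libraries where they do the work, as an engineer would, in place of code of your own. Each camera call takes 0.05 s, during which the arm holds its last target. There are 200 camera calls.

### The job

Put the clean steel sample cups away: nest the two loose ones into the cup that stands on the white round stand, so that all three sit fully home, one in the other and upright, then close the top cup with the steel dust lid, seated flat. The bottom cup stays on its stand, either loose cup may go first, and the other things on the bench are to be left where they are.

Things in the scene. Friction and masses are not known exactly. Their poses are not given: they have to be found in the camera images.
- stand: White plastic stand fixed to the bench: flat round foot 104 mm across and 6 mm thick, with a locating ring (60 mm outer, about 47 mm inner diameter, top at 12 mm) that holds the foot of the bottom cup. Origin: centre of the underside.
- cup_base: Open steel cup, upright, 70 mm tall, wall 2.5 mm: straight collar (64 mm outer, 59 mm inner diameter) from 44 mm up to the rim, tapered body below (54 mm diameter at 42 mm height, 39 mm at the foot). Nested, its collar shoulder rests on the lower cup's rim, its origin 27 mm above the lower one's. Origin: centre of underside. This one stands on the stand, its underside 6 mm above the bench.
- cup_1: Open steel cup, upright, 70 mm tall, wall 2.5 mm: straight collar (64 mm outer, 59 mm inner diameter) from 44 mm up to the rim, tapered body below (54 mm diameter at 42 mm height, 39 mm at the foot). Nested, its collar shoulder rests on the lower cup's rim, its origin 27 mm above the lower one's. Origin: centre of underside. Loose, on the bench.
- cup_2: Open steel cup, upright, 70 mm tall, wall 2.5 mm: straight collar (64 mm outer, 59 mm inner diameter) from 44 mm up to the rim, tapered body below (54 mm diameter at 42 mm height, 39 mm at the foot). Nested, its collar shoulder rests on the lower cup's rim, its origin 27 mm above the lower one's. Origin: centre of underside. Loose, on the bench; the same as cup_1.
- lid: Round steel dust lid, 70 mm across, black knob on top. Origin: centre of the underside; z up: spigot 53 mm diameter from 0 to 6 mm (goes into a cup's mouth), disc 6 to 10 mm (rests on the rim), neck 14 mm wide 10 to 14 mm, knob 22 mm across 18 to 36 mm. Seated, its origin is 64 mm above that of the cup it closes.
- reagent: Bystander: brown glass bottle with a black cap, 54 mm across, 93 mm tall. Origin: centre of the underside. Leave it alone.
- petri: Bystander: round shallow dish, 90 mm across, 16 mm tall. Origin: centre of the underside. Leave it alone.
- tape: Bystander: roll of tape lying flat, 104 mm across, 25 mm tall. Origin: centre of the underside. Leave it alone.
- bulb: Bystander: dark red rubber bulb lying on its side, 45x70x47 mm. Origin: centre of the underside. Leave it alone.
- timer: Bystander: small square white timer, 62x62x15 mm. Origin: centre of the underside. Leave it alone.
- beaker: Bystander: clear plastic tapered beaker, 89 mm across, 135 mm tall, not one of the cups. Origin: centre of the underside. Leave it alone.
There are look-alikes about, which are no part of the job. Leave any yellow look-alike of the cup_2 alone. Leave any blue look-alike of the cup_base alone.

How it is judged:
At the end, for the whole second after the job is handed in: Bottom cup upright in the stand ring (within 8 mm). Other two cups nested above it in either order: each 24-31 mm above the one below, centres within 5 mm, tilt under 4 deg. Lid level on the top cup: origin 60-67 mm above its origin, centred within 6 mm. All at rest (horizontal distance between cup_base and stand below 0.008 m and z of cup_base in the frame of stand below 0.009 m and angle between cup_base's own z axis and vertical below 0.06 rad and angle between lid's own z axis and vertical below 0.07 rad and ((z of cup_1 in the frame of cup_base between 0.024 and 0.031 m and horizontal distance between cup_1 and cup_base below 0.005 m and angle between each of cup_1, cup_2's own z axis and vertical below 0.07 rad and z of cup_2 in the frame of cup_1 between 0.024 and 0.031 m and horizontal distance between cup_2 and cup_1 below 0.005 m and z of lid in the frame of cup_2 between 0.06 and 0.067 m and horizontal distance between lid and cup_2 below 0.006 m) or (z of cup_2 in the frame of cup_base between 0.024 and 0.031 m and horizontal distance between cup_2 and cup_base below 0.005 m and angle between each of cup_2, cup_1's own z axis and vertical below 0.07 rad and z of cup_1 in the frame of cup_2 between 0.024 and 0.031 m and horizontal distance between cup_1 and cup_2 below 0.005 m and z of lid in the frame of cup_1 between 0.06 and 0.067 m and horizontal distance between lid and cup_1 below 0.006 m)) and linear speed of each of cup_base, cup_1, cup_2, lid below 0.02 m/s); the robot touches nothing.
It fails at once if a bystander is shifted by more than 40 mm (distance of any of reagent, petri, tape, bulb, timer, beaker from where it was at the start of the episode above 0.04 m).
It also fails if it takes over 69 s, if anything falls off the work surface, if the arm or the gripper's body presses on something with over 40 N, if the wrist force passes 120 N, or if a joint passes its speed limit or range.

## Working session

There is one attempt and no reset: what is moved stays moved. The work goes in short steps, Python scripts to look and compute and a tool call to move; the robot and the scene stay as the last step left them, time stands still between calls to the robot, and variables do not carry over. Pictures are saved under pics/ and viewed, at most 10 in all, crops included, and the job is handed in when it is done.

Besides the shell and the picture viewer there is one more tool, called after "Call:" as a command line: name --argument value ..., lists and objects as JSON in quotes. step_arm: Moves the arm, as the interface text tells. Its arguments: {"type":"object","properties":{"moves":{"type":"array"}},"required":["moves"]}

```bash
mkdir -p pics
cat > h.py <<'E'
import numpy as np, cv2
from station import manip, optics
def K(p):
    f=p["color"].shape[0]/2/np.tan(np.radians(p["vertical_fov"])/2); return f
def ray(p,pt):
    f=K(p); R=np.array(p["R"]);t=np.array(p["t"])
    d=R.T@np.array([(pt[1]-p["cx"])/f,(pt[0]-p["cy"])/f,1]); return -R.T@t,d/np.linalg.norm(d)
def atz(p,pt,z):
    o,d=ray(p,pt); return o+d*(z-o[2])/d[2]
def tri(rays):
    A=0;b=0
    for o,d in rays:
        M=np.eye(3)-np.outer(d,d);A=A+M;b=b+M@o
    return np.linalg.solve(A,b)
def proj(p,X):
    c=np.array(p["R"])@np.array(X)+np.array(p["t"]); f=K(p)
    return [f*c[1]/c[2]+p["cy"],f*c[0]/c[2]+p["cx"]]
def save(p,n): cv2.imwrite("pics/"+n,cv2.cvtColor(p["color"],cv2.COLOR_RGB2BGR))
E
python3 - <<'E'
from h import *
np.set_printoptions(precision=3,suppress=True)
ims=[]
for n in("scene","top"):
    p=optics.snapshot(n); ims.append(p["color"])
    print(n,p["vertical_fov"],p["cx"],p["cy"],"cam",-np.array(p["R"]).T@np.array(p["t"]))
    for l in("stand","cup_base","lid","reagent","petri","tape","bulb","timer","beaker"):
        for f in("landmark_of",):
            for r in getattr(optics,f)(p,l):
                if r["p"]>.2: print(l,round(r["p"],2),np.round(r["point"]),atz(p,r["point"],0.006 if l=="stand" else 0.0))
v=np.vstack(ims); 
cv2.imwrite("pics/a.png",cv2.cvtColor(ims[0],4)); cv2.imwrite("pics/b.png",cv2.cvtColor(ims[1],4))
print(manip.get_obs())
E
```

```text
scene 54.34549237567661 252.69186484758464 192.13352596589263 cam [0.04  0.604 0.808]
stand 0.78 [193. 259.] [0.517 0.003 0.006]
cup_base 0.71 [192. 262.] [ 0.519 -0.012  0.   ]
cup_base 0.71 [175. 293.] [ 0.491 -0.131  0.   ]
cup_base 0.59 [160. 318.] [ 0.473 -0.245 -0.   ]
cup_base 0.55 [234. 271.] [0.398 0.093 0.   ]
lid 0.58 [242. 233.] [0.457 0.181 0.   ]
reagent 0.83 [159. 263.] [ 0.61  -0.129  0.   ]
petri 0.72 [238. 159.] [ 0.612  0.302 -0.   ]
tape 0.81 [177. 227.] [0.638 0.011 0.   ]
bulb 0.66 [206. 203.] [0.608 0.145 0.   ]
timer 0.71 [238. 161.] [0.609 0.298 0.   ]
timer 0.63 [212. 296.] [ 0.393 -0.015  0.   ]
beaker 0.72 [131. 297.] [ 0.619 -0.328  0.   ]
beaker 0.57 [191. 257.] [ 0.529 -0.004  0.   ]
top 50.42704096760463 256.29053414977506 196.35065694807193 cam [0.314 0.018 1.073]
stand 0.65 [195. 270.] [0.523 0.002 0.006]
cup_base 0.91 [197. 272.] [ 0.52  -0.004  0.   ]
cup_base 0.87 [207. 320.] [ 0.492 -0.132  0.   ]
cup_base 0.76 [245. 236.] [0.392 0.089 0.   ]
lid 0.81 [222. 199.] [0.452 0.189 0.   ]
reagent 0.55 [164. 322.] [ 0.609 -0.14   0.   ]
petri 0.84 [163. 161.] [0.615 0.298 0.   ]
tape 0.83 [149. 268.] [0.653 0.007 0.   ]
bulb 0.77 [164. 222.] [0.612 0.13  0.   ]
timer 0.62 [243. 279.] [ 0.396 -0.023  0.   ]
timer 0.4 [163. 162.] [0.615 0.295 0.   ]
beaker 0.61 [161. 388.] [ 0.62  -0.318  0.   ]
beaker 0.42 [221. 202.] [0.454 0.18  0.   ]
{'t': 1.0, 'q': array([ 1.182,  0.469, -0.049,  1.533,  0.024,  1.141, -0.082]), 'joint_vel': array([-0.   , -0.001,  0.001,  0.001,  0.   ,  0.   ,  0.   ]), 'tau': array([ -0.   , -50.784,  -0.081, -23.646,  -0.061,   0.031,   0.   ]), 'tool_pos': array([ 0.238, -0.632,  0.405]), 'ee_rot': array([ 3.142, -0.   ,  0.36 ]), 'ft_force': array([0.003, 0.209, 0.114]), 'wrist_torque': array([-0.054,  0.027,  0.005]), 'grip_force': 0.0, 'grip_width': 1.000995063187484}
```

View pics/a.png

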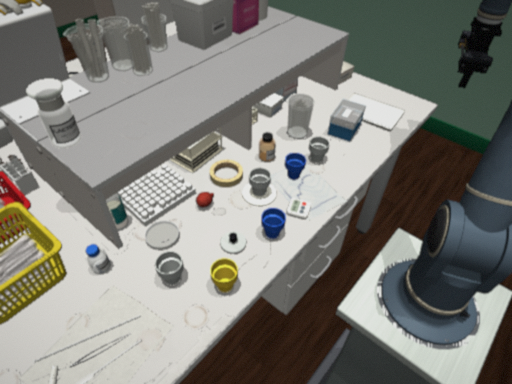

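View pics/b.png

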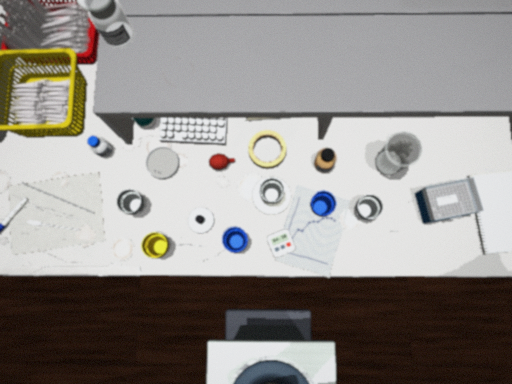

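Run:
```python
from h import *
np.set_printoptions(precision=3,suppress=True)
S=optics.snapshot("scene");T=optics.snapshot("top")
def pr(n,a,b):
    ra,rb=ray(S,a),ray(T,b);X=tri([ra,rb]);print(n,X,"px back",np.round(proj(S,X),1),np.round(proj(T,X),1))
# rim centres (row,col) estimated
pr("cupA",(143,319),(201,369)); pr("cupB",(258,170),(196,131)); pr("base",(174,260),(186,272))
pr("lidknob",(238,233),(219,200)); pr("bottlecap",(138,267),(156,327))
for z in(.15,.25,.35,.45): print(z,atz(T,(110,270),z),atz(T,(110,100),z))
for l in("cup_1","lid"):
  for P in(S,T):
    print(l,[(round(r["p"],2),np.round(r["point"])) for r in optics.recognise(P,l)])
def crop(P,r,c,h=35,w=45): return cv2.resize(P["color"][r-h:r+h,c-w:c+w],None,fx=4,fy=4,interpolation=2)
a=np.vstack([np.hstack([crop(S,150,318),crop(S,262,170)]),np.hstack([crop(T,205,368),crop(T,200,132)])])
cv2.imwrite("pics/c.png",cv2.cvtColor(a,4))
```

```text
cupA [ 0.491 -0.25   0.061] px back [142.5 316.8] [203.6 370.3]
cupB [0.505 0.35  0.068] px back [257.4 168.1] [197.6 132. ]
base [ 0.529 -0.006  0.072] px back [173.5 258.3] [187.8 272.9]
lidknob [0.456 0.183 0.02 ] px back [237.9 232.5] [219.4 200.2]
bottlecap [ 0.609 -0.142  0.079] px back [138.  266.9] [156.1 327. ]
0.15 [0.703 0.002 0.15 ] [0.705 0.414 0.15 ]
0.25 [0.661 0.004 0.25 ] [0.663 0.371 0.25 ]
0.35 [0.619 0.006 0.35 ] [0.62  0.328 0.35 ]
0.45 [0.577 0.008 0.45 ] [0.578 0.285 0.45 ]
cup_1 [(0.84, array([263., 170.])), (0.68, array([276., 222.])), (0.62, array([146., 318.]))]
cup_1 [(0.74, array([246., 157.])), (0.73, array([210., 369.])), (0.63, array([202., 128.])), (0.28, array([221., 200.]))]
lid [(0.79, array([240., 232.])), (0.63, array([197., 256.]))]
lid [(0.92, array([221., 199.]))]
```

View pics/c.png

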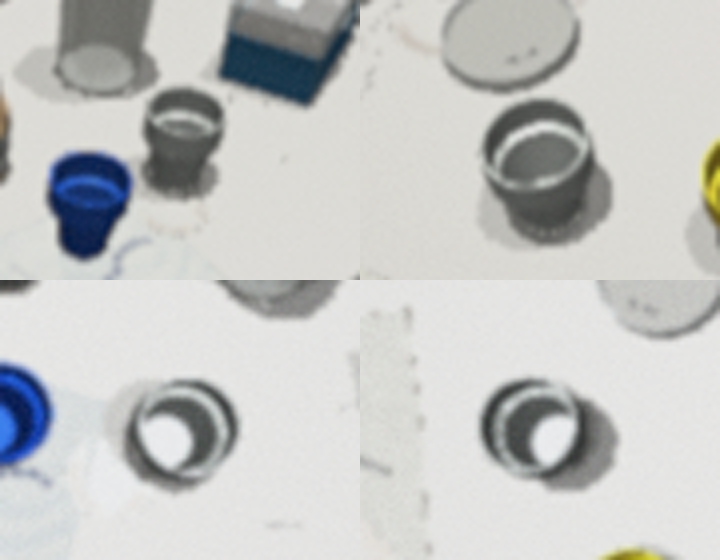

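Call:
step_arm --moves '[{"grip":0,"slide":[0,0,0],"spin":7},{"grip":0,"slide":[0,0,0],"spin":7},{"grip":0,"slide":[0,0,0],"spin":6.6},{"grip":0,"slide":[20,-32,0],"spin":0},{"grip":0,"slide":[20,-32,0],"spin":0},{"grip":0,"slide":[20,-32,0],"spin":0},{"grip":0,"slide":[20,-32,0],"spin":0},{"grip":0,"slide":[20,-32,0],"spin":0}]'

```text
t: 1.97
tool_pos: [0.3383, -0.4701, 0.4049]
ee_rot: [3.141, -0.0, 0.0]
ft_force: [0.5, 0.1, -0.0]
grip_width: 0.997
grip_force: 0.0
```

Call:
step_arm --moves '[{"grip":0,"slide":[21,-32,0],"spin":0},{"grip":0,"slide":[21,-32,0],"spin":0},{"grip":0,"slide":[21,-32,0],"spin":0},{"grip":0,"slide":[21,-32,0],"spin":0},{"grip":0,"slide":[21,-32,0],"spin":0},{"grip":0,"slide":[21,-32,0],"spin":0},{"grip":0,"slide":[18,-28,0],"spin":0},{"grip":0,"slide":[0,0,0],"spin":0}]'

```text
t: 2.63
tool_pos: [0.4855, -0.2443, 0.4053]
ee_rot: [-3.138, -0.003, 0.013]
ft_force: [0.5, 0.4, 0.7]
grip_width: 1.0
grip_force: 0.0
```

Run:
```python
from h import *
np.set_printoptions(precision=3,suppress=True)
p=optics.snapshot("wrist");save(p,"d.png")
o=manip.get_obs();print(o["t"],o["tool_pos"],o["ee_rot"],"cam",-np.array(p["R"]).T@p["t"],p["R"])
for r in optics.recognise(p,"cup_1"): print("rec",r["p"],np.round(r["point"]),atz(p,r["point"],.07))
for r in optics.landmark_of(p,"cup_1"): print("lm",r["p"],np.round(r["point"]),atz(p,r["point"],0))
```

```text
2.6833 [ 0.484 -0.248  0.405] [-3.14  -0.001  0.009] cam [ 0.57  -0.243  0.385] [[ 0.012 -1.    -0.005]
 [-0.954 -0.013  0.301]
 [-0.301  0.001 -0.954]]
rec 0.91 [180. 255.] [ 0.484 -0.242  0.07 ]
rec 0.43 [ 54. 340.] [ 0.624 -0.331  0.07 ]
lm 0.97 [169. 256.] [ 0.482 -0.243  0.   ]
```

View pics/d.png

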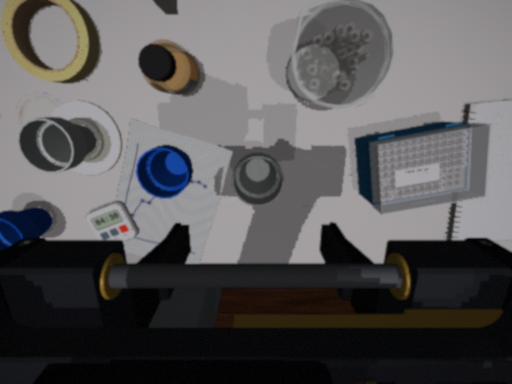

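Call:
step_arm --moves '[{"grip":0,"slide":[1,-8,30],"spin":0},{"grip":0,"slide":[0,0,35],"spin":0},{"grip":0,"slide":[0,0,35],"spin":0},{"grip":0,"slide":[0,0,20],"spin":0},{"grip":0,"slide":[0,0,0],"spin":0},{"grip":0,"slide":[0,0,0],"spin":0}]'

```text
t: 3.28
tool_pos: [0.4818, -0.2452, 0.2842]
ee_rot: [-3.141, 0.002, -0.003]
ft_force: [-0.3, -0.8, 0.6]
grip_width: 0.999
grip_force: 0.0
```

Run:
```python
from h import *
np.set_printoptions(precision=4,suppress=True)
p=optics.snapshot("wrist");save(p,"e.png");T=optics.snapshot("top")
o=manip.get_obs();print(o["t"],o["tool_pos"],o["ee_rot"])
for r in optics.recognise(p,"cup_1"): print("rec",r["p"],np.round(r["point"]),atz(p,r["point"],.07))
for r in optics.landmark_of(p,"cup_1"): print("lm",r["p"],np.round(r["point"]),atz(p,r["point"],0))
# grey rim: predicted rim outline at (0.483,-0.243)
im=p["color"].copy()
for z,rad,c in((.07,.032,(255,0,0)),(0,.0195,(0,255,0))):
    pts=np.array([proj(p,(.483+rad*np.cos(a),-.243+rad*np.sin(a),z))[::-1] for a in np.linspace(0,6.28,60)])
    cv2.polylines(im,[pts.round().astype(int)],True,c,1)
cv2.imwrite("pics/e.png",cv2.cvtColor(im,4))
```

```text
3.3833 [ 0.4829 -0.245   0.2864] [ 3.14   -0.0027 -0.0015]
rec 0.76 [211. 255.] [ 0.4875 -0.2443  0.07  ]
lm 0.77 [193. 255.] [ 0.4794 -0.244   0.    ]
```

View pics/e.png

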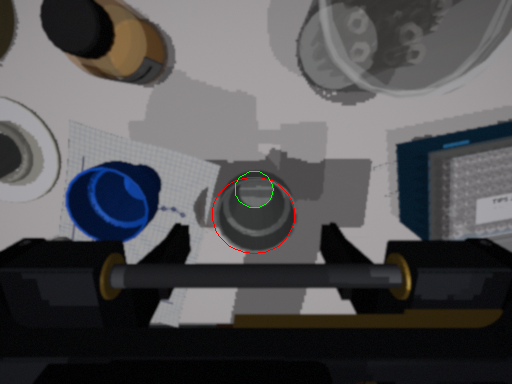

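The picture shows the steel cup (255,215) matching the predicted red rim; I grasp it.

Call:
step_arm --moves '[{"grip":0,"slide":[0,-2,30],"spin":0},{"grip":0,"slide":[0,0,26],"spin":0},{"grip":0,"slide":[0,0,0],"spin":0},{"grip":1,"slide":[0,0,0],"spin":0},{"grip":1,"slide":[0,0,0],"spin":0},{"grip":1,"slide":[0,0,0],"spin":0},{"grip":1,"slide":[0,0,0],"spin":0},{"grip":1,"slide":[0,0,0],"spin":0}]'

```text
t: 4.15
tool_pos: [0.4832, -0.2422, 0.2303]
ee_rot: [3.14, -0.003, -0.0]
ft_force: [-0.1, -0.5, 5.0]
grip_width: 0.728
grip_force: 30.0
```

Run:
```python
from h import *
np.set_printoptions(precision=4,suppress=True)
o=manip.get_obs();print(o["t"],o["tool_pos"],o["grip_width"],o["grip_force"])
S=optics.snapshot("scene");T=optics.snapshot("top")
for l in("cup_base","stand"):
 for n,P in(("S",S),("T",T)):
  for r in optics.landmark_of(P,l): print(l,n,r["p"],np.round(r["point"],1),atz(P,r["point"],.006 if l!="stand" else 0))
```

```text
4.15 [ 0.4832 -0.2422  0.2303] 0.7278062621816297 29.999872426342336
cup_base S 0.95 [233.1 270.8] [0.397  0.0953 0.006 ]
cup_base S 0.67 [177.6 293.4] [ 0.4802 -0.1192  0.006 ]
cup_base S 0.63 [192.  256.5] [0.5253 0.004  0.006 ]
cup_base T 0.8 [198.4 271.6] [ 0.5142 -0.0035  0.006 ]
cup_base T 0.78 [206.8 321.3] [ 0.4917 -0.1349  0.006 ]
cup_base T 0.62 [244.  236.1] [0.3932 0.0895 0.006 ]
stand S 0.8 [194.2 261.4] [ 0.5121 -0.0033  0.    ]
stand S 0.7 [159.1 318.8] [ 0.4734 -0.2513  0.    ]
stand T 0.92 [193.8 272.7] [ 0.5279 -0.0066  0.    ]
```

Call:
step_arm --moves '[{"grip":1,"slide":[0,0,-20],"spin":0},{"grip":1,"slide":[0,0,-38],"spin":0},{"grip":1,"slide":[0,0,-38],"spin":0},{"grip":1,"slide":[0,0,-38],"spin":0},{"grip":1,"slide":[8,-30,-36],"spin":0},{"grip":1,"slide":[8,-36,0],"spin":0},{"grip":1,"slide":[8,-36,0],"spin":0},{"grip":1,"slide":[6,-20,0],"spin":0}]'

```text
t: 5.12
tool_pos: [0.5117, -0.119, 0.3953]
ee_rot: [-3.14, -0.002, 0.005]
ft_force: [0.4, 1.1, -1.3]
grip_width: 0.727
grip_force: 30.0
```

Run:
```python
from h import *
np.set_printoptions(precision=4,suppress=True)
for i in range(2): p=optics.snapshot("wrist")
o=manip.get_obs();print(o["t"],o["tool_pos"],o["ee_rot"],o["grip_width"])
np.savez("w1.npz",**{k:p[k] for k in("color","vertical_fov","cx","cy","R","t")})
for l,z in(("cup_base",.006),("stand",0)):
  for r in optics.landmark_of(p,l): print(l,r["p"],np.round(r["point"],1),atz(p,r["point"],z))
im=p["color"].copy()
for z,rad,c in((.076,.032,(255,0,0)),(.0,.052,(0,255,0))):
    pts=np.array([proj(p,(.523+rad*np.cos(a),-.003+rad*np.sin(a),z))[::-1] for a in np.linspace(0,6.28,60)])
    cv2.polylines(im,[pts.round().astype(int)],True,c,1)
cv2.imwrite("pics/f.png",cv2.cvtColor(im,4))
```

```text
5.2167 [ 0.5122 -0.1183  0.3946] [-3.1394 -0.0008  0.0088] 0.7256671149107662
cup_base 0.79 [160.5 174.2] [ 0.5233 -0.0009  0.006 ]
cup_base 0.76 [183.8 265.3] [ 0.4911 -0.128   0.006 ]
cup_base 0.62 [237.7 124.2] [0.4034 0.085  0.006 ]
cup_base 0.55 [ 97.4 408.7] [ 0.609  -0.3102  0.006 ]
stand 0.57 [161.9 174. ] [0.5201 0.0014 0.    ]
```

View pics/f.png

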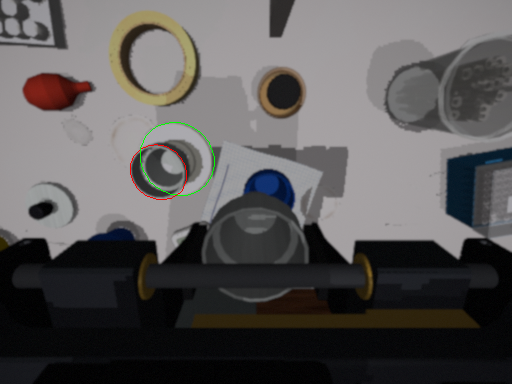

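```bash
cat >> h.py <<'E'
def fitrim(p,x,y,z,r=.032,rng=.008):
    from scipy.optimize import minimize
    g=cv2.GaussianBlur(cv2.cvtColor(p["color"],cv2.COLOR_RGB2GRAY).astype(np.float32),(0,0),.8)
    A=np.linspace(0,2*np.pi,120,endpoint=False)
    def samp(x,y,rad):
        q=np.array([proj(p,(x+rad*np.cos(a),y+rad*np.sin(a),z))[::-1] for a in A],np.float32)
        return cv2.remap(g,q[:,:1],q[:,1:],1).ravel()
    def sc(v): return -np.mean(np.clip(np.abs(samp(v[0],v[1],r+.0015)-samp(v[0],v[1],r-.0015)),0,60))
    G=np.arange(-rng,rng+1e-6,.001)
    best=min((sc((x+a,y+b)),x+a,y+b) for a in G for b in G)
    m=minimize(sc,best[1:],method="Nelder-Mead",options=dict(initial_simplex=[[best[1],best[2]],[best[1]+.001,best[2]],[best[1],best[2]+.001]],xatol=1e-4))
    return m.x,-m.fun
E
python3 - <<'E'
from h import *
p=dict(np.load("w1.npz"))
for z in(.066,.071,.076,.081): print(z,fitrim(p,.523,-.003,z))
T=optics.snapshot("top");S=optics.snapshot("scene")
for z in(.066,.076,.086): print(z,"T",fitrim(T,.523,-.003,z),"S",fitrim(S,.523,-.003,z))
o=manip.get_obs()["tool_pos"];print("held",o,fitrim(p,o[0],o[1],o[2]-.164+.004))
for z in(.005,.006): print("stand foot",fitrim(p,.523,-.003,z,.052))
E
```

```text
0.066 (array([0.52143716, 0.00123295]), np.float64(50.98079299926758))
0.071 (array([ 0.52255299, -0.00071577]), np.float64(47.22395324707031))
0.076 (array([ 0.52572176, -0.00535386]), np.float64(40.28684616088867))
0.081 (array([ 0.5271961 , -0.00739178]), np.float64(41.4166259765625))
0.066 T (array([ 0.52493371, -0.00285427]), np.float64(25.163564682006836)) S (array([ 0.52517271, -0.00789637]), np.float64(22.345781326293945))
0.076 T (array([ 0.51506365, -0.0040779 ]), np.float64(24.93859100341797)) S (array([0.51828137, 0.0010518 ]), np.float64(21.866140365600586))
0.086 T (array([ 0.51759699, -0.00229438]), np.float64(25.92559814453125)) S (array([0.51090723, 0.00897181]), np.float64(21.28074073791504))
held [ 0.51110389 -0.12476054  0.39401454] (array([ 0.51123598, -0.11420813]), np.float64(34.92420196533203))
stand foot (array([5.23418666e-01, 1.07736111e-04]), np.float64(23.1889705657959))
stand foot (array([ 5.23616457e-01, -7.33880997e-05]), np.float64(22.50148582458496))
```

Call:
step_arm --moves '[{"grip":1,"slide":[-20,-18,25],"spin":0},{"grip":1,"slide":[-20,-17,25],"spin":0},{"grip":1,"slide":[0,0,0],"spin":0},{"grip":1,"slide":[0,0,0],"spin":0},{"grip":1,"slide":[0,0,0],"spin":0}]'

```text
t: 5.83
tool_pos: [0.4718, -0.0897, 0.3446]
ee_rot: [3.141, -0.001, -0.002]
ft_force: [-0.8, 0.7, -0.7]
grip_width: 0.722
grip_force: 30.0
```

Run:
```python
from h import *
np.set_printoptions(precision=4,suppress=True)
p=optics.snapshot("wrist")
o=manip.get_obs();print(o["t"],o["tool_pos"],o["ee_rot"],o["joint_vel"])
np.savez("w2.npz",**{k:p[k] for k in("color","vertical_fov","cx","cy","R","t")})
for z in(.071,.076,.081): print(z,fitrim(p,.523,-.002,z))
print("foot",fitrim(p,.523,0,.006,.052))
im=p["color"].copy()
for z,rad,c in((.076,.032,(255,0,0)),(.006,.052,(0,255,0))):
    pts=np.array([proj(p,(.523+rad*np.cos(a),-.002+rad*np.sin(a),z))[::-1] for a in np.linspace(0,6.28,60)])
    cv2.polylines(im,[pts.round().astype(int)],True,c,1)
cv2.imwrite("pics/g.png",cv2.cvtColor(cv2.resize(im[:300,:400],None,fx=2,fy=2),4))
```

```text
5.8833 [ 0.4723 -0.0898  0.345 ] [ 3.141  -0.0022 -0.0021] [-0.0004 -0.0028 -0.0009 -0.0149 -0.0003  0.0009  0.001 ]
0.071 (array([ 0.5226, -0.0008]), np.float64(51.317203521728516))
0.076 (array([ 0.5245, -0.0053]), np.float64(48.51976776123047))
0.081 (array([ 0.5253, -0.0067]), np.float64(44.24243927001953))
foot (array([0.523, 0.001]), np.float64(17.582942962646484))
```

View pics/g.png

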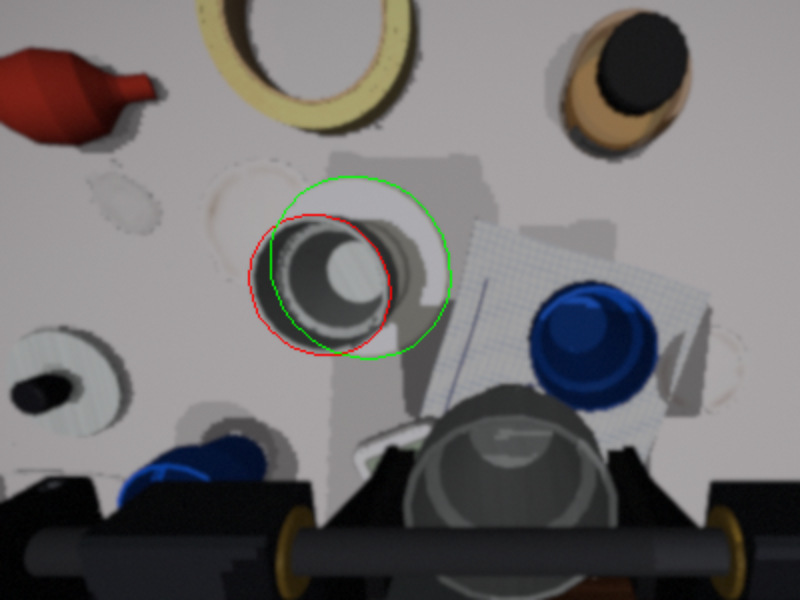

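Call:
step_arm --moves '[{"grip":1,"slide":[17,-29,0],"spin":0},{"grip":1,"slide":[17,-29,0],"spin":0},{"grip":1,"slide":[17,-28,0],"spin":0},{"grip":1,"slide":[0,0,0],"spin":0},{"grip":1,"slide":[0,0,0],"spin":0},{"grip":1,"slide":[0,0,0],"spin":0}]'

```text
t: 6.38
tool_pos: [0.523, -0.0035, 0.3446]
ee_rot: [3.141, -0.001, -0.001]
ft_force: [-1.0, -1.0, -0.9]
grip_width: 0.728
grip_force: 30.0
```

Run:
```python
from h import *
o=manip.get_obs();print(o["t"],o["tool_pos"],o["ee_rot"],o["joint_vel"].round(3))
```

```text
6.3833 [ 0.52304724 -0.00352924  0.34464005] [ 3.14081455e+00 -6.26416910e-04 -1.22226342e-03] [ 0.015 -0.008  0.013  0.022  0.002 -0.003 -0.002]
```

Over the stand; descend (seated TCP z should be about 0.263).

Call:
step_arm --moves '[{"grip":1,"slide":[0,-1,20],"spin":0},{"grip":1,"slide":[0,0,15],"spin":0},{"grip":1,"slide":[0,0,15],"spin":0},{"grip":1,"slide":[0,0,10],"spin":0},{"grip":1,"slide":[0,0,8],"spin":0},{"grip":1,"slide":[0,0,0],"spin":0},{"grip":1,"slide":[0,0,0],"spin":0}]'

```text
t: 6.97
tool_pos: [0.5227, -0.002, 0.2764]
ee_rot: [3.141, -0.0, -0.001]
ft_force: [-0.3, 0.0, -1.3]
grip_width: 0.724
grip_force: 30.0
```

Call:
step_arm --moves '[{"grip":1,"slide":[0,0,5],"spin":0},{"grip":1,"slide":[0,0,4],"spin":0},{"grip":1,"slide":[0,0,3],"spin":0},{"grip":1,"slide":[0,0,0],"spin":0},{"grip":1,"slide":[0,0,0],"spin":0}]'

```text
t: 7.38
tool_pos: [0.5227, -0.0014, 0.2643]
ee_rot: [3.142, -0.0, 0.0]
ft_force: [0.4, -0.6, -0.7]
grip_width: 0.722
grip_force: 30.0
```

Call:
step_arm --moves '[{"grip":1,"slide":[0,0,2],"spin":0},{"grip":1,"slide":[0,0,0],"spin":0},{"grip":0,"slide":[0,0,0],"spin":0},{"grip":0,"slide":[0,0,0],"spin":0},{"grip":0,"slide":[0,0,0],"spin":0},{"grip":0,"slide":[0,0,0],"spin":0},{"grip":0,"slide":[0,0,-20],"spin":0},{"grip":0,"slide":[0,0,-30],"spin":0}]'

```text
t: 8.05
tool_pos: [0.5213, -0.0016, 0.3101]
ee_rot: [3.142, 0.007, 0.0]
ft_force: [0.2, 0.4, 0.2]
grip_width: 0.985
grip_force: 0.0
```

Call:
step_arm --moves '[{"grip":0,"slide":[0,0,-40],"spin":0},{"grip":0,"slide":[-3,-40,-30],"spin":0},{"grip":0,"slide":[-3,-41,0],"spin":0},{"grip":0,"slide":[-3,-41,0],"spin":0},{"grip":0,"slide":[-3,-41,0],"spin":0},{"grip":0,"slide":[-3,-41,0],"spin":0},{"grip":0,"slide":[-3,-20,0],"spin":0},{"grip":0,"slide":[0,0,0],"spin":0}]'

```text
t: 8.72
tool_pos: [0.503, 0.222, 0.3774]
ee_rot: [-3.138, 0.0, 0.01]
ft_force: [-0.1, -0.6, -0.6]
grip_width: 0.998
grip_force: 0.0
```

Run:
```python
from h import *
np.set_printoptions(precision=4,suppress=True)
p=optics.snapshot("wrist")
o=manip.get_obs();print(o["t"],o["tool_pos"],o["ee_rot"])
for l,z in(("cup_base",0),("lid",0)):
  for r in optics.landmark_of(p,l): print(l,r["p"],np.round(r["point"],1),atz(p,r["point"],z))
  for r in optics.recognise(p,l): print("rec",l,r["p"],np.round(r["point"],1),atz(p,r["point"],.07))
save(p,"h.png")
```

```text
8.7667 [0.5039 0.2188 0.3771] [-3.1407  0.0006  0.0062]
cup_base 0.93 [162.2 425.9] [ 0.5164 -0.0047  0.    ]
cup_base 0.89 [237.2 347.5] [0.4037 0.0874 0.    ]
rec cup_base 0.96 [243.5 368. ] [0.4317 0.0888 0.07  ]
rec cup_base 0.59 [154.8 428.4] [0.5383 0.039  0.07  ]
lid 0.96 [201.1 281.1] [0.4588 0.187  0.    ]
rec lid 0.84 [204.7 280.4] [0.4796 0.1948 0.07  ]
```

View pics/h.png

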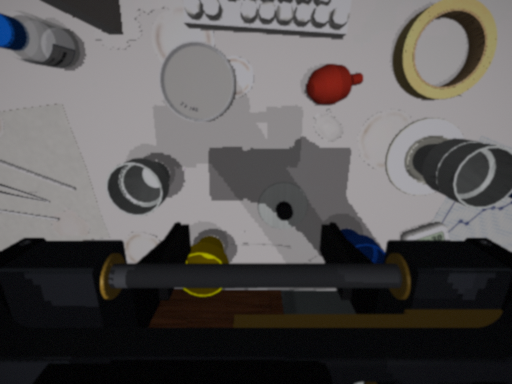

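Run:
```python
from h import *
np.set_printoptions(precision=4,suppress=True)
p=optics.snapshot("wrist");T=optics.snapshot("top");S=optics.snapshot("scene")
print(manip.get_obs()["tool_pos"])
x=atz(p,(188,140),.07);print(x, fitrim(p,x[0],x[1],.07,rng=.012))
X=tri([ray(p,(188,140)),ray(T,(198,131)),ray(S,(258,170))]);print(X,atz(T,(198,131),.07),atz(S,(258,170),.07))
X=tri([ray(p,(211,285)),ray(T,(219,200)),ray(S,(238,233))]);print("knob",X,atz(p,(211,285),.036))
for l in("cup_2",):
  for r in optics.landmark_of(p,l): print(l,r["p"],np.round(r["point"],1),atz(p,r["point"],0))
```

```text
[0.5054 0.2145 0.3772]
[0.5022 0.3422 0.07  ] (array([0.4955, 0.3576]), np.float64(39.87718963623047))
[0.5017 0.3479 0.0667] [0.5031 0.3516 0.07  ] [0.4985 0.3487 0.07  ]
knob [0.4554 0.18   0.0213] [0.4605 0.1761 0.036 ]
cup_2 0.84 [252.3 203.8] [0.3799 0.2913 0.    ]
cup_2 0.77 [180.  146.5] [0.4923 0.363  0.    ]
cup_2 0.75 [163.8 428.2] [ 0.5137 -0.0186  0.    ]
```

Call:
step_arm --moves '[{"grip":0,"slide":[-2,-35,10],"spin":0},{"grip":0,"slide":[-2,-35,20],"spin":0},{"grip":0,"slide":[-1,-35,25],"spin":0},{"grip":0,"slide":[0,-27,30],"spin":0},{"grip":0,"slide":[0,0,0],"spin":0},{"grip":0,"slide":[0,0,0],"spin":0},{"grip":0,"slide":[0,0,0],"spin":0}]'

```text
t: 9.75
tool_pos: [0.5006, 0.3458, 0.2932]
ee_rot: [3.141, -0.0, -0.001]
ft_force: [0.0, -0.6, 0.5]
grip_width: 0.998
grip_force: 0.0
```

Run:
```python
from h import *
np.set_printoptions(precision=4,suppress=True)
p=optics.snapshot("wrist")
o=manip.get_obs();print(o["t"],o["tool_pos"],o["ee_rot"])
for r in optics.landmark_of(p,"cup_2"): print(r["p"],np.round(r["point"],1),atz(p,r["point"],0))
x,s=fitrim(p,.50,.350,.07,rng=.012);print(x,s)
im=p["color"].copy()
for z,rad,c in((.07,.032,(255,0,0)),(0,.0195,(0,255,0))):
    pts=np.array([proj(p,(.5+rad*np.cos(a),.35+rad*np.sin(a),z))[::-1] for a in np.linspace(0,6.28,60)])
    cv2.polylines(im,[pts.round().astype(int)],True,c,1)
cv2.imwrite("pics/i.png",cv2.cvtColor(im,4))
```

```text
9.8 [0.501  0.3454 0.294 ] [ 3.1413 -0.0017 -0.0021]
0.89 [195.1 239.5] [0.4935 0.3629 0.    ]
0.78 [281.2 304.9] [0.3855 0.2872 0.    ]
[0.4964 0.3591] 32.15678405761719
```

View pics/i.png

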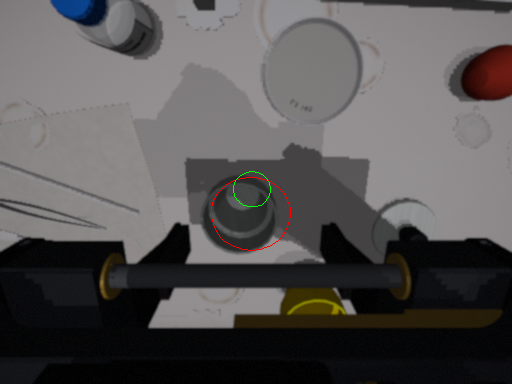

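Call:
step_arm --moves '[{"grip":0,"slide":[-4,-13,0],"spin":0},{"grip":0,"slide":[0,0,20],"spin":0},{"grip":0,"slide":[0,0,15],"spin":0},{"grip":0,"slide":[0,0,0],"spin":0},{"grip":0,"slide":[0,0,0],"spin":0},{"grip":0,"slide":[0,0,0],"spin":0}]'

```text
t: 10.35
tool_pos: [0.4964, 0.3601, 0.2594]
ee_rot: [-3.14, -0.002, -0.0]
ft_force: [0.4, 0.0, -0.2]
grip_width: 0.999
grip_force: 0.0
```

Run:
```python
from h import *
np.set_printoptions(precision=4,suppress=True)
p=optics.snapshot("wrist")
o=manip.get_obs();print(o["t"],o["tool_pos"],o["ee_rot"])
for r in optics.landmark_of(p,"cup_2"): print(r["p"],np.round(r["point"],1),atz(p,r["point"],0))
for z in (.065,.07):
  for r in (.0295,.032): print(z,r,fitrim(p,.497,.358,z,r,rng=.01))
```

```text
10.4 [0.4964 0.3601 0.2595] [-3.1401 -0.0021 -0.0002]
0.92 [203.5 256.3] [0.4925 0.3599 0.    ]
0.82 [300.  318.1] [0.383  0.2939 0.    ]
0.73 [ 62.4 336.6] [0.6138 0.2952 0.    ]
0.065 0.0295 (array([0.4961, 0.3629]), np.float64(19.04183578491211))
0.065 0.032 (array([0.494 , 0.3605]), np.float64(22.865095138549805))
0.07 0.0295 (array([0.4979, 0.3603]), np.float64(21.391620635986328))
0.07 0.032 (array([0.4958, 0.3598]), np.float64(19.65264892578125))
```

Call:
step_arm --moves '[{"grip":0,"slide":[-1,0,16],"spin":0},{"grip":0,"slide":[0,0,13],"spin":0},{"grip":0,"slide":[0,0,0],"spin":0},{"grip":1,"slide":[0,0,0],"spin":0},{"grip":1,"slide":[0,0,0],"spin":0},{"grip":1,"slide":[0,0,0],"spin":0},{"grip":1,"slide":[0,0,0],"spin":0},{"grip":1,"slide":[0,0,0],"spin":0}]'

```text
t: 11.12
tool_pos: [0.4952, 0.3598, 0.2297]
ee_rot: [-3.141, -0.001, 0.0]
ft_force: [-0.8, -0.6, 0.9]
grip_width: 0.738
grip_force: 30.0
```

Call:
step_arm --moves '[{"grip":1,"slide":[0,0,-20],"spin":0},{"grip":1,"slide":[0,0,-35],"spin":0},{"grip":1,"slide":[0,0,-35],"spin":0},{"grip":1,"slide":[0,0,-35],"spin":0},{"grip":1,"slide":[0,25,-20],"spin":0},{"grip":1,"slide":[0,41,0],"spin":0},{"grip":1,"slide":[0,41,0],"spin":0},{"grip":1,"slide":[0,41,0],"spin":0}]'

```text
t: 11.78
tool_pos: [0.4945, 0.2104, 0.3747]
ee_rot: [-3.141, -0.001, 0.002]
ft_force: [0.5, -0.8, -0.6]
grip_width: 0.737
grip_force: 30.0
```

Call:
step_arm --moves '[{"grip":1,"slide":[-2,41,0],"spin":0},{"grip":1,"slide":[-2,41,0],"spin":0},{"grip":1,"slide":[0,30,0],"spin":0},{"grip":1,"slide":[0,0,0],"spin":0},{"grip":1,"slide":[0,0,0],"spin":0},{"grip":1,"slide":[0,0,0],"spin":0},{"grip":1,"slide":[0,0,0],"spin":0}]'

```text
t: 12.37
tool_pos: [0.4909, 0.1013, 0.3742]
ee_rot: [-3.141, -0.0, 0.003]
ft_force: [1.4, 0.1, -0.8]
grip_width: 0.737
grip_force: 30.0
```

Run:
```python
from h import *
np.set_printoptions(precision=4,suppress=True)
p=optics.snapshot("wrist")
o=manip.get_obs();print(o["t"],o["tool_pos"],o["ee_rot"],o["grip_width"])
for r in optics.landmark_of(p,"cup_base"): print(r["p"],np.round(r["point"],1),atz(p,r["point"],.033),atz(p,r["point"],.006))
for z in (.098,.103,.108):print(z,fitrim(p,.523,-.002,z,.032,rng=.01))
print("foot",fitrim(p,.523,0,.006,.052))
im=p["color"].copy()
for z,rad,c in((.103,.032,(255,0,0)),(.006,.052,(0,255,0))):
    pts=np.array([proj(p,(.523+rad*np.cos(a),-.002+rad*np.sin(a),z))[::-1] for a in np.linspace(0,6.28,60)])
    cv2.polylines(im,[pts.round().astype(int)],True,c,1)
cv2.imwrite("pics/j.png",cv2.cvtColor(cv2.resize(im[:300,112:],None,fx=2,fy=2),4))
```

```text
12.4167 [0.4909 0.1014 0.3741] [-3.1409 -0.0002  0.0031] 0.7390408067481844
0.95 [146.5 335.2] [0.5287 0.0074 0.033 ] [ 0.5248 -0.0006  0.006 ]
0.79 [174.  427.3] [ 0.4955 -0.1083  0.033 ] [ 0.4888 -0.126   0.006 ]
0.098 (array([ 0.5208, -0.0009]), np.float64(48.56574630737305))
0.103 (array([0.5217, 0.0013]), np.float64(42.574485778808594))
0.108 (array([0.5243, 0.0062]), np.float64(38.860008239746094))
foot (array([ 0.52 , -0.007]), np.float64(15.526583671569824))
```

Call:
step_arm --moves '[{"grip":1,"slide":[11,35,0],"spin":0},{"grip":1,"slide":[11,35,0],"spin":0},{"grip":1,"slide":[9,33,0],"spin":0},{"grip":1,"slide":[0,0,0],"spin":0},{"grip":1,"slide":[0,0,15],"spin":0},{"grip":1,"slide":[0,0,0],"spin":0},{"grip":1,"slide":[0,0,0],"spin":0}]'

```text
t: 13.05
tool_pos: [0.5218, -0.0022, 0.3584]
ee_rot: [-3.141, 0.002, 0.002]
ft_force: [-0.6, -0.1, -0.8]
grip_width: 0.735
grip_force: 30.0
```

Call:
step_arm --moves '[{"grip":1,"slide":[1,-1,18],"spin":0},{"grip":1,"slide":[0,0,18],"spin":0},{"grip":1,"slide":[0,0,12],"spin":0},{"grip":1,"slide":[0,0,8],"spin":0},{"grip":1,"slide":[0,0,0],"spin":0},{"grip":1,"slide":[0,0,0],"spin":0}]'

```text
t: 13.55
tool_pos: [0.5233, -0.0016, 0.3034]
ee_rot: [-3.141, -0.0, 0.001]
ft_force: [0.1, 0.4, -0.8]
grip_width: 0.737
grip_force: 30.0
```

Call:
step_arm --moves '[{"grip":1,"slide":[0,0,5],"spin":0},{"grip":1,"slide":[0,0,4],"spin":0},{"grip":1,"slide":[0,0,3],"spin":0},{"grip":1,"slide":[0,0,0],"spin":0},{"grip":1,"slide":[0,0,0],"spin":0}]'

```text
t: 13.97
tool_pos: [0.523, -0.0022, 0.291]
ee_rot: [3.142, 0.0, 0.0]
ft_force: [0.1, 0.4, -1.4]
grip_width: 0.737
grip_force: 30.0
```

Release, rise, and go toward the lid (~0.457, 0.182).

Call:
step_arm --moves '[{"grip":1,"slide":[0,0,2],"spin":0},{"grip":1,"slide":[0,0,0],"spin":0},{"grip":0,"slide":[0,0,0],"spin":0},{"grip":0,"slide":[0,0,0],"spin":0},{"grip":0,"slide":[0,0,0],"spin":0},{"grip":0,"slide":[0,0,0],"spin":0},{"grip":0,"slide":[0,0,-20],"spin":0},{"grip":0,"slide":[0,0,-30],"spin":0}]'

```text
t: 14.63
tool_pos: [0.522, -0.0025, 0.3369]
ee_rot: [3.142, 0.007, 0.0]
ft_force: [0.2, 0.3, 0.3]
grip_width: 0.991
grip_force: 0.0
```

Call:
step_arm --moves '[{"grip":0,"slide":[0,0,-30],"spin":0},{"grip":0,"slide":[-10,-30,0],"spin":0},{"grip":0,"slide":[-14,-38,0],"spin":0},{"grip":0,"slide":[-14,-38,0],"spin":0},{"grip":0,"slide":[-14,-38,0],"spin":0},{"grip":0,"slide":[-14,-38,30],"spin":0},{"grip":0,"slide":[0,0,30],"spin":0},{"grip":0,"slide":[0,0,0],"spin":0}]'

```text
t: 15.3
tool_pos: [0.4568, 0.1741, 0.3102]
ee_rot: [3.139, 0.008, 0.005]
ft_force: [-0.9, -0.0, -0.1]
grip_width: 1.001
grip_force: 0.0
```

Call:
step_arm --moves '[{"grip":0,"slide":[0,0,35],"spin":0},{"grip":0.3,"slide":[0,0,0],"spin":0},{"grip":0.3,"slide":[0,0,0],"spin":0},{"grip":0.3,"slide":[0,0,0],"spin":0}]'

```text
t: 15.63
tool_pos: [0.4604, 0.1726, 0.2806]
ee_rot: [-3.141, -0.002, -0.002]
ft_force: [0.5, -0.3, 0.5]
grip_width: 0.851
grip_force: 0.0
```

Run:
```python
from h import *
np.set_printoptions(precision=4,suppress=True)
p=optics.snapshot("wrist");T=optics.snapshot("top");S=optics.snapshot("scene")
o=manip.get_obs();print(o["t"],o["tool_pos"],o["ee_rot"],o["grip_width"])
for r in optics.landmark_of(p,"lid"): print(r["p"],np.round(r["point"],1),atz(p,r["point"],0))
# dark knob blob
print("disc",fitrim(p,.457,.182,.01,.035,rng=.01),"knobtop",fitrim(p,.457,.182,.036,.011,rng=.01))
# stack: rim of top cup
for n,P in(("T",T),("S",S)):print(n,fitrim(P,.523,-.002,.13,.032,rng=.01))
im=p["color"].copy()
for z,rad,c in((.01,.035,(255,0,0)),(.036,.011,(0,255,0))):
    pts=np.array([proj(p,(.457+rad*np.cos(a),.182+rad*np.sin(a),z))[::-1] for a in np.linspace(0,6.28,60)])
    cv2.polylines(im,[pts.round().astype(int)],True,c,1)
a=cv2.resize(S["color"][140:220,210:310],(400,320))
b=im[60:300,156:356]; b=cv2.resize(b,(400,480)); a=np.vstack([a,np.zeros((160,400,3),np.uint8)])
cv2.imwrite("pics/k.png",cv2.cvtColor(np.hstack([b,a]),4))
```

```text
15.7833 [0.4602 0.173  0.2809] [-3.1408 -0.003  -0.0008] 0.7417612331754774
0.79 [195.6 239.8] [0.4572 0.1888 0.    ]
disc (array([0.4566, 0.1853]), np.float64(10.91318416595459)) knobtop (array([0.4586, 0.185 ]), np.float64(41.15325927734375))
T (array([ 0.5226, -0.0026]), np.float64(32.50383377075195))
S (array([ 0.5168, -0.0039]), np.float64(15.41943359375))
```

View pics/k.png

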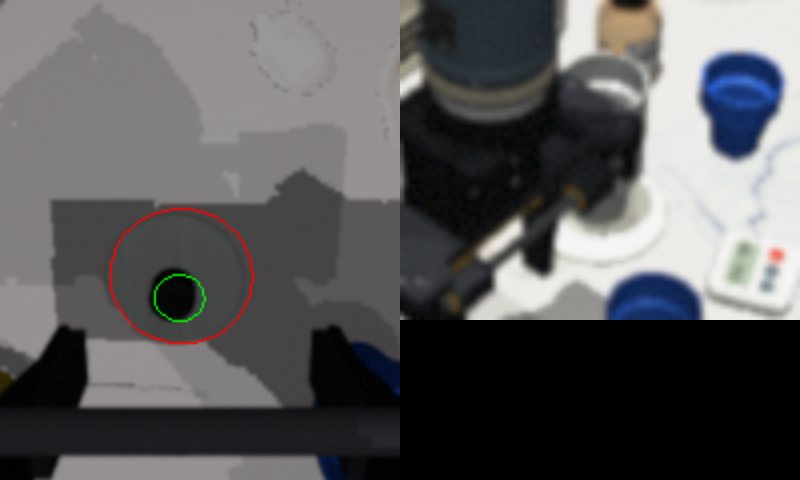

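Call:
step_arm --moves '[{"grip":0.3,"slide":[-2,-11,0],"spin":0},{"grip":0.3,"slide":[0,0,25],"spin":0},{"grip":0.3,"slide":[0,0,20],"spin":0},{"grip":0.3,"slide":[0,0,0],"spin":0},{"grip":0.3,"slide":[0,0,0],"spin":0}]'

```text
t: 16.25
tool_pos: [0.4571, 0.1848, 0.2341]
ee_rot: [3.141, 0.001, 0.001]
ft_force: [0.4, 0.9, 0.5]
grip_width: 0.699
grip_force: 0.0
```

Run:
```python
from h import *
np.set_printoptions(precision=4,suppress=True)
p=optics.snapshot("wrist")
o=manip.get_obs();print(o["t"],o["tool_pos"],o["ee_rot"],o["grip_width"])
for r in optics.landmark_of(p,"lid"): print(r["p"],np.round(r["point"],1),atz(p,r["point"],0))
print("disc",fitrim(p,.457,.184,.01,.035,rng=.01),"knobtop",fitrim(p,.457,.184,.036,.011,rng=.01))
u,v=map(int,proj(p,(.457,.184,.03)));m=(p["color"].max(2)<35).astype(np.uint8)
n,l,st,c=cv2.connectedComponentsWithStats(m)
for i in range(1,n):
    if st[i,4]>100: print(st[i],c[i],(u,v))
```

```text
16.3 [0.4576 0.1849 0.2349] [-3.1411 -0.0005  0.0009] 0.699436157669284
0.66 [210.7 252.8] [0.4553 0.1873 0.    ]
disc (array([0.4578, 0.1929]), np.float64(11.943567276000977)) knobtop (array([0.4576, 0.1855]), np.float64(41.67054748535156))
[ 479  106   33   59 1294] [498.1847 134.5471] (223, 256)
[241 208  29  33 764] [254.8599 224.0654] (223, 256)
[    0   223   512   161 60798] [250.0593 316.0378] (223, 256)
```

Call:
step_arm --moves '[{"grip":0.3,"slide":[0,0,20],"spin":0},{"grip":0.3,"slide":[0,0,18],"spin":0},{"grip":0.3,"slide":[0,0,0],"spin":0},{"grip":0.3,"slide":[0,0,0],"spin":0},{"grip":1,"slide":[0,0,0],"spin":0},{"grip":1,"slide":[0,0,0],"spin":0},{"grip":1,"slide":[0,0,0],"spin":0},{"grip":1,"slide":[0,0,0],"spin":0}]'

```text
t: 17.02
tool_pos: [0.4577, 0.1843, 0.197]
ee_rot: [-3.141, -0.002, 0.0]
ft_force: [0.4, 0.3, -0.3]
grip_width: 0.48
grip_force: 0.0
```

Call:
step_arm --moves '[{"grip":1,"slide":[0,0,0],"spin":0},{"grip":1,"slide":[0,0,0],"spin":0},{"grip":1,"slide":[0,0,0],"spin":0},{"grip":1,"slide":[0,0,0],"spin":0}]'

```text
t: 17.35
tool_pos: [0.4575, 0.1842, 0.1963]
ee_rot: [3.141, -0.0, 0.0]
ft_force: [-0.2, -0.5, 2.4]
grip_width: 0.244
grip_force: 30.0
```

Call:
step_arm --moves '[{"grip":1,"slide":[0,0,-20],"spin":0},{"grip":1,"slide":[0,0,-35],"spin":0},{"grip":1,"slide":[0,0,-35],"spin":0},{"grip":1,"slide":[0,0,-35],"spin":0},{"grip":1,"slide":[0,0,-35],"spin":0},{"grip":1,"slide":[0,0,-24],"spin":0},{"grip":1,"slide":[11,31,0],"spin":0},{"grip":1,"slide":[11,31,0],"spin":0}]'

```text
t: 18.02
tool_pos: [0.4793, 0.1234, 0.3824]
ee_rot: [-3.14, -0.005, 0.006]
ft_force: [0.5, -0.7, -1.5]
grip_width: 0.237
grip_force: 30.0
```

Run:
```python
from h import *
np.set_printoptions(precision=4,suppress=True)
for i in range(2): p=optics.snapshot("wrist")
T=optics.snapshot("top")
o=manip.get_obs();print(o["t"],o["tool_pos"],o["grip_width"])
for z in(.125,.13,.135):print(z,fitrim(p,.523,-.002,z,.032,rng=.012),fitrim(p,.523,-.002,z,.0295,rng=.012))
for P in(p,T):
  for r in optics.landmark_of(P,"cup_base"): print(r["p"],np.round(r["point"],1),atz(P,r["point"],.06))
print("T",fitrim(T,.523,-.002,.13))
```

```text
18.1667 [0.48   0.1193 0.3799] 0.24115534242117853
0.125 (array([ 0.5222, -0.0019]), np.float64(52.2332763671875)) (array([ 0.5219, -0.0026]), np.float64(46.40087890625))
0.13 (array([ 0.5247, -0.0011]), np.float64(41.180973052978516)) (array([0.522 , 0.0003]), np.float64(53.265682220458984))
0.135 (array([0.5256, 0.006 ]), np.float64(39.39589309692383)) (array([0.5241, 0.0033]), np.float64(56.59688186645508))
0.9 [163.7 432.7] [ 0.5019 -0.088   0.06  ]
0.69 [141.1 340.4] [0.5282 0.0192 0.06  ]
0.95 [206.6 319.1] [ 0.4832 -0.1216  0.06  ]
0.41 [196.1 272.5] [ 0.51   -0.0047  0.06  ]
T (array([ 0.5222, -0.004 ]), np.float64(26.402240753173828))
```

Stack at (0.523, −0.002), height as expected. Move over it.

Call:
step_arm --moves '[{"grip":1,"slide":[11,30,0],"spin":0},{"grip":1,"slide":[11,31,0],"spin":0},{"grip":1,"slide":[11,31,0],"spin":0},{"grip":1,"slide":[10,30,0],"spin":0},{"grip":1,"slide":[0,0,0],"spin":0},{"grip":1,"slide":[0,0,20],"spin":0},{"grip":1,"slide":[0,0,0],"spin":0},{"grip":1,"slide":[0,0,0],"spin":0}]'

```text
t: 18.93
tool_pos: [0.5219, 0.0015, 0.3592]
ee_rot: [-3.141, 0.003, 0.003]
ft_force: [0.4, 0.8, -0.7]
grip_width: 0.243
grip_force: 30.0
```

Call:
step_arm --moves '[{"grip":1,"slide":[1,3.5,10],"spin":0},{"grip":1,"slide":[0,0,10],"spin":0},{"grip":1,"slide":[0,0,8],"spin":0},{"grip":1,"slide":[0,0,5],"spin":0},{"grip":1,"slide":[0,0,3],"spin":0},{"grip":1,"slide":[0,0,2],"spin":0},{"grip":1,"slide":[0,0,0],"spin":0},{"grip":1,"slide":[0,0,0],"spin":0}]'

```text
t: 19.6
tool_pos: [0.5236, -0.0033, 0.3224]
ee_rot: [3.142, -0.0, 0.0]
ft_force: [0.2, -0.2, -0.1]
grip_width: 0.236
grip_force: 30.0
```

Call:
step_arm --moves '[{"grip":1,"slide":[0,-1,2],"spin":0},{"grip":1,"slide":[0,0,1],"spin":0},{"grip":1,"slide":[0,0,0],"spin":0},{"grip":1,"slide":[0,0,0],"spin":0},{"grip":1,"slide":[0,0,0],"spin":0}]'

```text
t: 20.02
tool_pos: [0.5241, -0.0023, 0.3206]
ee_rot: [3.141, -0.003, 0.0]
ft_force: [-0.6, -0.7, 6.0]
grip_width: 0.241
grip_force: 30.0
```

Contact at the expected height (0.3206). Release and rise.

Call:
step_arm --moves '[{"grip":0.4,"slide":[0,0,0],"spin":0},{"grip":0.4,"slide":[0,0,0],"spin":0},{"grip":0.4,"slide":[0,0,0],"spin":0},{"grip":0.4,"slide":[0,0,0],"spin":0},{"grip":0.4,"slide":[0,0,0],"spin":0},{"grip":0.4,"slide":[0,0,-15],"spin":0},{"grip":0.4,"slide":[0,0,-25],"spin":0},{"grip":0.4,"slide":[0,0,-25],"spin":0}]'

```text
t: 20.68
tool_pos: [0.5232, -0.0023, 0.3841]
ee_rot: [-3.141, 0.003, 0.001]
ft_force: [1.0, 0.1, 0.5]
grip_width: 0.595
grip_force: 0.0
```

Call:
step_arm --moves '[{"grip":0.4,"slide":[-15,-35,0],"spin":0},{"grip":0.4,"slide":[-15,-35,0],"spin":0},{"grip":0.4,"slide":[-15,-35,0],"spin":0},{"grip":0.4,"slide":[0,-35,0],"spin":0},{"grip":0.4,"slide":[0,0,0],"spin":0},{"grip":0.4,"slide":[0,0,0],"spin":0}]'

```text
t: 21.18
tool_pos: [0.478, 0.1398, 0.3844]
ee_rot: [-3.141, -0.0, 0.005]
ft_force: [0.0, -1.3, 0.3]
grip_width: 0.597
grip_force: 0.0
```

Run:
```python
from h import *
np.set_printoptions(precision=4,suppress=True)
p=optics.snapshot("wrist");T=optics.snapshot("top")
o=manip.get_obs();print(o["t"],o["tool_pos"],o["grip_width"])
for P in(p,T):
  for r in optics.landmark_of(P,"lid"): print("lid",r["p"],np.round(r["point"],1),atz(P,r["point"],.124))
  for l,z,rr in(("disc",.134,.035),("knob",.16,.011)): print(l,fitrim(P,.523,-.002,z,rr,rng=.01))
  for X in((.523,-.002,.155),):
    u,v=map(int,proj(P,X));print("px",P["color"][u,v])
q=[(l,np.round(atz(T,r["point"],0)[:2],3)) for l in("reagent","petri","tape","bulb","timer","beaker") for r in optics.landmark_of(T,l)[:1]];print(q)
```

```text
21.2833 [0.4787 0.1369 0.384 ] 0.6046059720390353
lid 0.63 [155.6 410.9] [0.5198 0.0013 0.124 ]
disc (array([ 0.5197, -0.0015]), np.float64(31.37096405029297))
knob (array([ 0.522 , -0.0009]), np.float64(46.733516693115234))
px [20 18 22]
lid 0.59 [186.  271.4] [ 0.5222 -0.0008  0.124 ]
disc (array([ 0.5232, -0.0009]), np.float64(16.97075653076172))
knob (array([ 0.519, -0.003]), np.float64(60.0))
px [49 50 54]
[('reagent', array([ 0.61 , -0.145])), ('tape', array([0.657, 0.014])), ('bulb', array([0.608, 0.13 ])), ('timer', array([ 0.4  , -0.019])), ('beaker', array([ 0.614, -0.315]))]
```

```bash
python3 -c "
from station import manip
print(manip.job_done())"
```

```text
the job is handed in; nothing more can be done
None
```

I nested both loose steel cups in the cup on the stand, seated the lid on top, and handed the job in at about 21 s; every position and height I measured fits the stack being fully home, but I got no verdict back.

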